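# Set the length stop to the red pointer

### The job

Slide the stop with the blue grip along its track until the white line on its top is in line with the red pointer beside the track, so that the next cut comes out at the marked length, then let go of it. Leave the stop with the yellow grip where it is.

Things in the scene. Friction and masses are not known exactly. Their poses are not given: they have to be found in the camera images.
- blue_stop: Stop on a fixed aluminium track: carriage 50 (x) x 44 (y) x 16 mm high, on it a blue upright grip 34 (x) x 24 (y), top 58 above the origin, white line across its top at x=0. Origin: stop's centre at the track's top, 30 mm above the bench. x: sliding direction, y across, z up. Starts near mid-track, slides 115 mm to either side of it, friction 3 N, stays where left, cannot lift or turn.
- red_pointer: Red pointer 18 mm wide, 12 mm high, fixed beside the blue stop's track, towards either end, its tip pointing at the track. Origin: centre of its underside, 18 mm above the bench, 42 mm to the -y side of the track's centre line; same axes as the blue stop; tip at x=0. A like white pointer by the same track does not count. Pointers top out 30 mm, track ends 32 mm above the bench.
- yellow_stop: The same kind of stop with a yellow grip, a bystander on the other track. Origin and axes as for the blue stop. Each track (300 mm long) is on its own fixed plywood board 320 (x) x 130 (y) x 18 mm; the boards lie side by side on the bench, each at its own yaw, and may change places.

How it is judged:
By the outcome, as a careful person would: the job done as asked, in the order asked, and still so for the second after the job is handed in, with the robot touching nothing.
It also fails if it takes over 32 s, if anything falls off the work surface, if the arm or the gripper's body presses on something with over 40 N, if the wrist force passes 120 N, or if a joint passes its speed limit or range.

### The arm

A 6-joint arm with a two-finger parallel gripper is mounted at the origin on the work surface. World frame = base frame: x ahead of the robot, y to its left, z up, the work surface at z = 0. Lengths are in mm, angles in rad, forces in N, time in s.
With the tool pointing down it reaches from about 275 to 1000 mm from the base axis. Payload 8.4 kg.
Tool frame: the origin (TCP) lies on the centre line of the jaws, within the pads' length; the fingertips stand r.tip_reach ahead of it and the grasp point (between the pads) lies 11 mm behind it (r.tip_reach is the distance from the TCP to the fingertips, in mm); z points along the fingers, y is the line along which they close (so a half turn about z gives the same grasp; the last joint's range is limited). The gripper opens to 85 mm and grips with 20 to 120 N. Pads are 22 mm wide; open, the fingers measure 114 mm over their backs; the gripper's body (76 mm by 85 mm) begins 54 mm behind the grasp point. The pads swing forward as they close: fully open they stand 13 mm farther back than shut.
Start: joints at [-1.196, 0.353, 1.633, -0, 1.155, -0.002], TCP at [229.965, -581.157, 205.281] pointing down, gripper open.
Joint ranges: [-2.63, 2.63], [-0.92, 2.1], [0.06, 2.66], [-1.3, 4.44], [0, 2.69], [-3.02, 3.02]. Speed limits (rad/s): [2.22, 2.22, 2.79, 3.14, 3.14, 3.14].

### API

Orientations are given as [roll, pitch, yaw] about the fixed x, y, z axes, in that order (R = Rz(yaw) Ry(pitch) Rx(roll)).
In Python, from rig import r gives the robot as it stands.
- The arm moves only by the tool carry_out, never from a script. Its argument "targets" is a list of rows, each an object with "dp": the shift along the tool's x, y, z in mm, a list of three; "yaw": the turn about the tool's z in degrees. A call has 1 to 12 rows; each row is the pose to reach, as a shift and turn from the pose commanded when the call began, along the tool's axes at that moment; what a row does not reach only later rows make up. A row lasts 1/8 s, in which the tool goes at most 62.5 mm and 10.7 degrees, less where a joint would pass 70% of its speed; a pose out of reach is approached as far as the arm can. A call with a gripper value outside its range is refused whole. "fingers" is the opening, from -1 (shut) to 1 (fully open), so that 0 is half open, set as the call begins (left out, the last holds). The fingers move at their own pace and stop on an object; "grip_force" is the grip in N (left out, the last holds). Time passes only in rows, so rows that repeat a pose let the fingers close. It gives the time, the measured TCP pose, the force, the opening and the grip force at its end, in the units of the state.
- r.sense(): the state, without advancing time (a new reading comes with each control period).
- r.grab_frame(name): name is "scene" or "top"; returns the picture (480x640x3 uint8, red, green, blue); there is no depth.
- r.get_calibration(name): a dict with "fx", "fy", "cx", "cy" (pixels), "rvec" (rotation vector, rad) and "tvec" (3), from world to camera coordinates, as OpenCV has them. Camera axes: x right, y down, z forward; pixel columns grow to the right and rows downward; lengths in mm; the calibration is good to about 2 mm. A picture is of the moment at which its call begins. get_calibration takes no time and is no camera call.
- r.sign_off(): hands the job in; it is judged then, once.
The state is a dict: "clock": time; "qpos": joint angles; "qvel": joint speeds; "joint_efforts": joint torques, N m; "eef_pos": TCP position; "tcp_rot": TCP orientation; "contact_force": force on the tool from outside, world axes, zero at the start; "wrist_torque": the same for the moment, N m; "opening": opening from 0.0 (shut) to 1.0 (fully open); "grasp_force": force on a finger pad.
Only numpy, scipy, OpenCV 4.12 (cv2) and the standard library are available. Lean on these libraries where they do the work, as an engineer would, in place of code of your own. Each camera call takes 0.05 s, during which the arm holds its last target. There are 200 camera calls.

## Working session

There is one attempt and no reset: what is moved stays moved. The work goes in short steps, Python scripts to look and compute and a tool call to move; the robot and the scene stay as the last step left them, time stands still between calls to the robot, and variables do not carry over. Pictures are saved under pics/ and viewed, at most 10 in all, crops included, and the job is handed in when it is done.

Besides the shell and the picture viewer there is one more tool, called after "Request:" in YAML: its name, and indented under it one key for each argument. carry_out: Moves the arm, as the interface text tells. Its arguments: {"type":"object","properties":{"targets":{"type":"array","items":{"type":"object","properties":{"dp":{"type":"array","items":{"type":"number"}},"yaw":{"type":"number"}}}},"fingers":{"type":"number"},"grip_force":{"type":"number"}},"required":["targets"]}

```bash
mkdir -p pics; python3 - <<'E'
from rig import r
import cv2,numpy as np
for n in("scene","top"):
    im=r.grab_frame(n); cv2.imwrite(f"pics/{n}0.png",im[:,:,::-1]); c=r.get_calibration(n)
    R=cv2.Rodrigues(np.array(c["rvec"],float))[0]; print(n,c,-R.T@np.array(c["tvec"]).ravel())
print(r.sense(),r.tip_reach)
E
```

```text
scene {'fx': 601.0865508158371, 'fy': 601.0865508158371, 'cx': 317.66919474964004, 'cy': 238.45818793099275, 'rvec': array([ 1.17161034,  2.18403027, -1.06228275]), 'tvec': array([ 294.22092235, -223.93875865, 1158.72413489])} [1053.25123048  317.15123169  519.06943781]
top {'fx': 558.403698010298, 'fy': 558.403698010298, 'cx': 304.61945886946097, 'cy': 243.88618058400763, 'rvec': array([ 2.11000187, -2.12156819,  0.2097194 ]), 'tvec': array([ -9.19817058, 546.51464848, 666.11473258])} [403.73351074 -13.04666137 761.11808626]
{'clock': 0.1, 'qpos': array([-1.19642108e+00,  3.53594419e-01,  1.63406332e+00,  8.33733151e-06,
        1.15520395e+00, -2.44255534e-03]), 'qvel': array([-0.00181824, -0.00172136, -0.0016126 ,  0.00140549, -0.001422  ,
       -0.00019089]), 'joint_efforts': array([-1.08881042e-03, -6.06360769e+01, -3.42819893e+01, -5.10222196e-05,
        3.81399470e-03, -1.73380857e-05]), 'eef_pos': array([ 229.7850024, -580.7262286,  204.6255565]), 'tcp_rot': array([-3.14032364e+00, -1.07230192e-05,  3.76814423e-01]), 'contact_force': array([-0.80314586,  0.29180778, -0.1067225 ]), 'wrist_torque': array([-0.0343103 ,  0.00302383,  0.0220264 ]), 'grasp_force': 0.0, 'opening': 0.9959419826520514} 8.0
```

View pics/scene0.png

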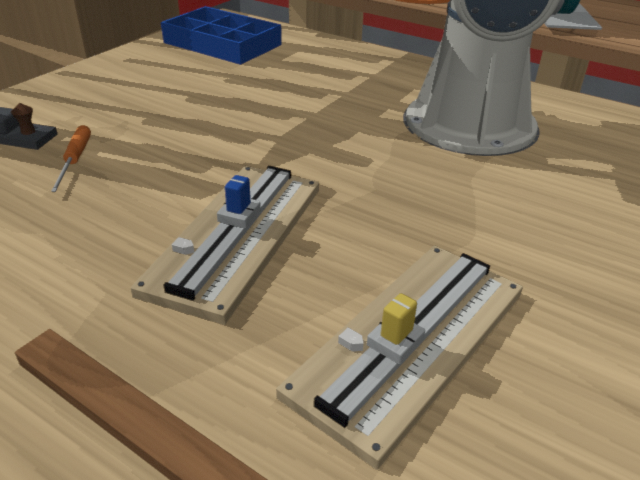

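View pics/top0.png

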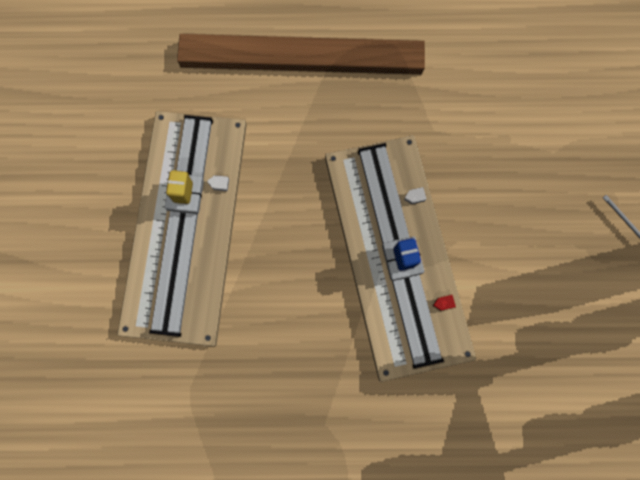

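The scene view shows the blue stop at about (237,197), with the red pointer hidden behind it. In the top view the blue grip is at (407,253) and the red pointer at (445,302). The track's black ends are at (372,148) and (428,363). The white pointer at (415,196) is the decoy.

```bash
cat > h.py <<'E'
from rig import r
import cv2,numpy as np
def rays(c,px,z):
    K=np.array([[c["fx"],0,c["cx"]],[0,c["fy"],c["cy"]],[0,0,1]])
    R=cv2.Rodrigues(np.array(c["rvec"],float))[0]; C=-R.T@np.array(c["tvec"],float).ravel()
    d=np.c_[np.array(px,float).reshape(-1,2),np.ones(len(px))]@np.linalg.inv(K).T@R
    return C+d*((z-C[2])/d[:,2])[:,None]
def pts(m): y,x=np.nonzero(m); return np.c_[x,y]
def measure():
    im=r.grab_frame("top"); c=r.get_calibration("top"); I=im.astype(int)
    hsv=cv2.cvtColor(im,cv2.COLOR_RGB2HSV); H,S,V=cv2.split(hsv)
    win=np.zeros(H.shape,bool); win[130:385,320:480]=1
    blue=win&(H>100)&(H<130)&(S>120); red=win&((H<4)|(H>174))&(S>170)&(V>80)
    hull=np.zeros(H.shape,np.uint8); cv2.fillConvexPoly(hull,cv2.convexHull(pts(blue).astype(np.int32)),1)
    hull=cv2.erode(hull,np.ones((3,3)))
    white=(hull>0)&(S<110)&(V>140)
    return im,c,V,win,blue,red,white
E
cat > m.py <<'E'
from h import *
import sys
im,c,V,win,blue,red,white=measure()
# track direction: board screws/ends; dark end caps
k=(win&(V<50)).astype(np.uint8); n,l,s,ce=cv2.connectedComponentsWithStats(k)
print([(s[i].tolist(),ce[i].round(1).tolist()) for i in range(1,n) if s[i][4]>30])
print("n",blue.sum(),red.sum(),white.sum())
print("blue",rays(c,[pts(blue).mean(0)],80),"red px",pts(red).mean(0),"red",rays(c,[pts(red).mean(0)],28))
print("white px",pts(white).mean(0),rays(c,[pts(white).mean(0)],88))
cv2.imwrite(sys.argv[1],cv2.resize(im[130:390,320:490,::-1],None,fx=2.3,fy=2.3,interpolation=cv2.INTER_CUBIC))
E
python3 m.py pics/crop1.png
```

```text
[([358, 144, 40, 95, 401], [381.9, 186.0]), ([387, 246, 24, 24, 127], [397.9, 258.9]), ([405, 278, 39, 90, 430], [419.9, 331.0])]
n 528 211 60
blue [[ 527.48818729 -138.1570029    80.        ]] red px [444.44075829 302.63033175] red [[ 472.23771885 -195.01505604   28.        ]]
white px [409.46666667 251.2       ] [[ 529.83607662 -140.72003207   88.        ]]
```

View pics/crop1.png

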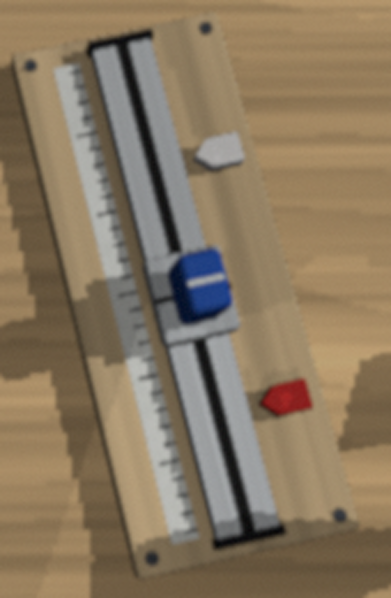

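The crop shows the end caps centred at (372.6,148.3) and (428.3,363.5), the white line at about (409.3,251.7), and the red tip at about (433.9,303.9).

```bash
cat > w.py <<'E'
from h import *
im,c,V,win,blue,red,white=measure()
a,b=rays(c,[[428.3,363.5],[372.6,148.3]],32)
s=rays(c,np.array([[152,558],[30,65],[340,516],[205,27]])/2.3+[320,130],18)
u=(b-a)/np.linalg.norm(b-a); v=np.array([-u[1],u[0],0]); m=(a+b)/2
ang=lambda d:np.degrees(np.arctan2(d[1],d[0]))
print("len",np.linalg.norm(b-a),"ang",ang(u),ang(s[1]-s[0]),ang(s[3]-s[2]),"mid",m, "screws mid",s.mean(0))
f=lambda n,p:print(n,p.round(1),"along",((p-m)@u).round(1),"across",((p-m)@v).round(1))
f("line",rays(c,[pts(white).mean(0)],88)[0])
f("redc",rays(c,[pts(red).mean(0)],28)[0])
f("redtip",rays(c,[[433.9,303.9]],28)[0])
st=r.sense(); p=st["eef_pos"]; yaw=st["tcp_rot"][2]; 
g=rays(c,[pts(white).mean(0)],88)[0]; g=m+((g-m)@u)*u
d=g-p; X=np.array([np.cos(yaw),np.sin(yaw),0]); Y=np.array([np.sin(yaw),-np.cos(yaw),0])
print("grasp",g,"dp tool x,y",d@X,d@Y,"tool y ang",ang(Y),"want",ang(v), st["tcp_rot"])
E
python3 w.py
```

```text
len 297.26850148369795 ang 12.14649877515694 12.374908575755025 12.2930513773423 mid [ 539.70214146 -137.90873193   32.        ] screws mid [ 541.11045268 -138.49335292   18.        ]
line [ 529.8 -140.6   88. ] along -10.2 across -0.6
redc [ 472.3 -195.    28. ] along -77.9 across -41.6
redtip [ 470.7 -181.1   28. ] along -76.6 across -27.7
grasp [ 529.6842213  -140.06489317   32.        ] dp tool x,y 440.99328179244236 -299.58121379560765 tool y ang -68.41199542704936 want 102.14649877515694 [-3.14078610e+00 -5.88202821e-06  3.76781759e-01]
```

Request:
carry_out:
  targets:
    - {"dp":[441,-300,50],"yaw":9.3}
    - {"dp":[441,-300,50],"yaw":9.3}
    - {"dp":[441,-300,50],"yaw":9.3}
    - {"dp":[441,-300,50],"yaw":9.3}
    - {"dp":[441,-300,50],"yaw":9.3}
    - {"dp":[441,-300,50],"yaw":9.3}
    - {"dp":[441,-300,50],"yaw":9.3}
    - {"dp":[441,-300,50],"yaw":9.3}
    - {"dp":[441,-300,50],"yaw":9.3}
    - {"dp":[441,-300,50],"yaw":9.3}
    - {"dp":[441,-300,50],"yaw":9.3}
    - {"dp":[441,-300,50],"yaw":9.3}
  fingers: 1

```text
clock: 1.7
eef_pos: [529.1, -140.9, 155.3]
tcp_rot: [3.142, 0.0, 0.213]
contact_force: [0.2, -0.1, -0.3]
opening: 1.001
grasp_force: 0.0
```

Request:
carry_out:
  targets:
    - {"dp":[0,0,30],"yaw":0}
    - {"dp":[0,0,60],"yaw":0}
    - {"dp":[0,0,80],"yaw":0}
    - {"dp":[0,0,92],"yaw":0}
    - {"dp":[0,0,92],"yaw":0}
    - {"dp":[0,0,92],"yaw":0}

```text
clock: 2.45
eef_pos: [530.1, -140.3, 64.1]
tcp_rot: [3.141, -0.001, 0.214]
contact_force: [0.3, 0.7, -0.1]
opening: 0.996
grasp_force: 0.0
```

Request:
carry_out:
  targets:
    - {"dp":[0,0,0],"yaw":0}
    - {"dp":[0,0,0],"yaw":0}
    - {"dp":[0,0,0],"yaw":0}
    - {"dp":[0,0,0],"yaw":0}
    - {"dp":[0,0,0],"yaw":0}
    - {"dp":[0,0,0],"yaw":0}
    - {"dp":[0,0,0],"yaw":0}
    - {"dp":[0,0,0],"yaw":0}
    - {"dp":[0,0,0],"yaw":0}
    - {"dp":[0,0,0],"yaw":0}
  fingers: -1
  grip_force: 25

```text
clock: 3.7
eef_pos: [529.6, -139.9, 63.3]
tcp_rot: [-3.142, -0.0, 0.214]
contact_force: [0.1, 0.2, -0.5]
opening: 0.001
grasp_force: 0.0
```

The fingers shut on nothing, so I'll look before going on.

```bash
python3 - <<'E'
from h import *
for n in("scene","top"): cv2.imwrite(f"pics/{n}1.png",r.grab_frame(n)[:,:,::-1])
s=r.sense();print(s["eef_pos"],s["qpos"],s["opening"],s["grasp_force"])
a=cv2.imread("pics/scene1.png")[60:330,120:400];b=cv2.imread("pics/top1.png")[130:400,320:490]
cv2.imwrite("pics/cmp1.png",cv2.resize(np.hstack([a,b]),None,fx=1.75,fy=1.75))
E
```

```text
[ 529.65746841 -139.94375425   63.3033241 ] [-2.61047560e-01  4.14369920e-01  1.91354353e+00 -6.42134651e-06
  8.13626437e-01  1.09524275e+00] 0.0024720854773200573 0.0
```

View pics/cmp1.png

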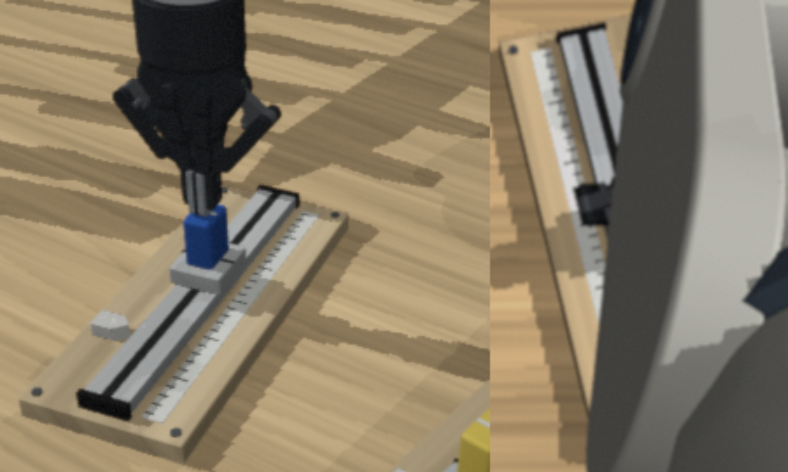

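The crop shows the closed fingers ending at or just behind the top of the blue grip, around (205,215) in the crop. I'll project the TCP and the grip top to find out which.

```bash
python3 - <<'E'
from h import *
c=r.get_calibration("scene");K=np.array([[c["fx"],0,c["cx"]],[0,c["fy"],c["cy"]],[0,0,1]])
g=lambda P:cv2.projectPoints(np.array(P,float),c["rvec"],c["tvec"],K,None)[0].reshape(-1,2)
names={"tip":[529.6,-140,55],"grasp pt":[529.6,-140,74],"griptop":[529.6,-140,88]}
for k,v in names.items(): print(k,g([v]).round(1))
for f in("scene0","scene1"):
    im=cv2.imread(f"pics/{f}.png")[150:260,190:280]; H,S,V=cv2.split(cv2.cvtColor(im,cv2.COLOR_BGR2HSV))
    m=((H>100)&(H<130)&(S>130)).astype(np.uint8)
    n,l,s,ce=cv2.connectedComponentsWithStats(m); i=1+s[1:,4].argmax(); print(f,s[i]+[190,150,0,0,0],ce[i]+[190,150])
a=cv2.imread("pics/scene0.png")[140:260,190:290];b=cv2.imread("pics/scene1.png")[140:260,190:290]
cv2.imwrite("pics/cmp2.png",cv2.resize(np.hstack([a,b]),None,fx=4,fy=4,interpolation=cv2.INTER_CUBIC))
E
```

```text
tip [[237.9 201.2]]
grasp pt [[237.1 189.6]]
griptop [[236.5 180.8]]
scene0 [225 176  25  37 703] [237.36699858 194.75533428]
scene1 [226 177  24  36 661] [237.42662632 195.66717095]
```

View pics/cmp2.png

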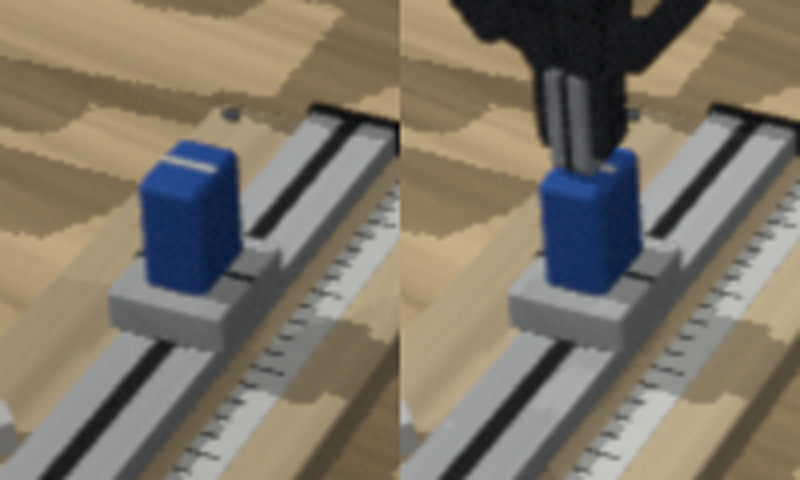

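The stop hasn't moved. The fingers shut just above the grip: the seam's bottom is at about (232,182), so the tips are at z≈90–95, well above the expected 55. I'll open, go lower in stages, and check.

Request:
carry_out:
  targets:
    - {"dp":[0,0,0],"yaw":0}
    - {"dp":[0,0,0],"yaw":0}
    - {"dp":[0,0,0],"yaw":0}
    - {"dp":[0,0,0],"yaw":0}
    - {"dp":[0,0,0],"yaw":0}
    - {"dp":[0,0,0],"yaw":0}
    - {"dp":[0,0,0],"yaw":0}
    - {"dp":[0,0,5],"yaw":0}
    - {"dp":[0,0,10],"yaw":0}
    - {"dp":[0,0,15],"yaw":0}
    - {"dp":[0,0,20],"yaw":0}
    - {"dp":[0,0,20],"yaw":0}
  fingers: 1

```text
clock: 5.3
eef_pos: [529.3, -139.8, 42.7]
tcp_rot: [-3.141, 0.001, 0.215]
contact_force: [0.5, 0.2, 0.2]
opening: 1.002
grasp_force: 0.0
```

```bash
python3 - <<'E'
from h import *
cv2.imwrite("pics/scene2.png",r.grab_frame("scene")[:,:,::-1])
b=cv2.imread("pics/scene2.png")[80:260,160:320]
cv2.imwrite("pics/c3.png",cv2.resize(b,None,fx=3,fy=3,interpolation=cv2.INTER_CUBIC))
c=r.get_calibration("scene");K=np.array([[c["fx"],0,c["cx"]],[0,c["fy"],c["cy"]],[0,0,1]])
u=np.array([np.cos(.2138),np.sin(.2138),0]);v=np.array([-u[1],u[0],0]);T=np.array([529.6,-140,0])
for z in (55,75,85,90,95,100): print(z,"seam at +x pad edge",cv2.projectPoints(T+11*u+[0,0,z],c["rvec"],c["tvec"],K,None)[0].round(1).ravel())
s=r.sense();print(s["eef_pos"],s["opening"],r.tip_reach)
E
```

```text
55 seam at +x pad edge [234.2 205.4]
75 seam at +x pad edge [233.3 193.1]
85 seam at +x pad edge [232.8 186.7]
90 seam at +x pad edge [232.6 183.6]
95 seam at +x pad edge [232.4 180.3]
100 seam at +x pad edge [232.1 177.1]
[ 529.48159306 -139.89593791   43.03049647] 1.0017016477458174 8.0
```

View pics/c3.png

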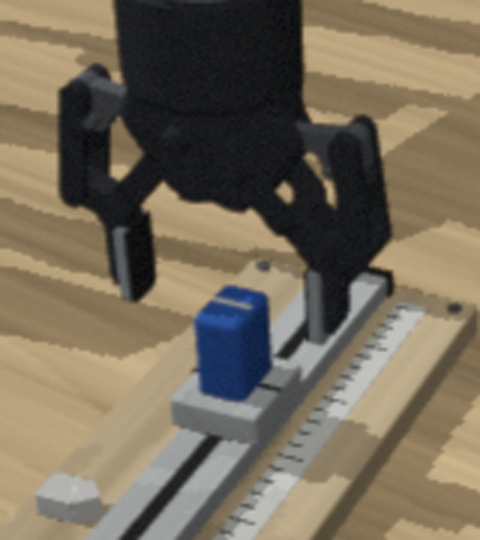

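The view fits the correct x and y, with the tips about 37 mm higher than reported. The open tips are now at z≈85 and straddle the grip, whose top is at about (238,178). Shut tips need to be at about 56, so I'll go down 15 mm more and close.

Request:
carry_out:
  targets:
    - {"dp":[0,0,5],"yaw":0}
    - {"dp":[0,0,10],"yaw":0}
    - {"dp":[0,0,15],"yaw":0}
    - {"dp":[0,0,15],"yaw":0}

```text
clock: 5.85
eef_pos: [529.3, -139.8, 27.8]
tcp_rot: [-3.141, 0.001, 0.215]
contact_force: [-0.1, 0.4, 0.3]
opening: 1.001
grasp_force: 0.0
```

Request:
carry_out:
  targets:
    - {"dp":[0,0,0],"yaw":0}
    - {"dp":[0,0,0],"yaw":0}
    - {"dp":[0,0,0],"yaw":0}
    - {"dp":[0,0,0],"yaw":0}
    - {"dp":[0,0,0],"yaw":0}
    - {"dp":[0,0,0],"yaw":0}
    - {"dp":[0,0,0],"yaw":0}
    - {"dp":[0,0,0],"yaw":0}
  fingers: -1
  grip_force: 25

```text
clock: 6.85
eef_pos: [529.5, -139.1, 28.7]
tcp_rot: [-3.141, -0.0, 0.214]
contact_force: [-1.4, 6.9, 5.3]
opening: 0.277
grasp_force: 28.2
```

Request:
carry_out:
  targets:
    - {"dp":[-6,0,0],"yaw":0}
    - {"dp":[-14,0,0],"yaw":0}
    - {"dp":[-22,0,0],"yaw":0}
    - {"dp":[-30,0,0],"yaw":0}
    - {"dp":[-38,0,0],"yaw":0}
    - {"dp":[-46,0,0],"yaw":0}
    - {"dp":[-54,0,0],"yaw":0}
    - {"dp":[-61,0,0],"yaw":0}
    - {"dp":[-65,0,0],"yaw":0}
    - {"dp":[-67,0,0],"yaw":0}
    - {"dp":[-67,0,0],"yaw":0}
    - {"dp":[-67,0,0],"yaw":0}

```text
clock: 8.35
eef_pos: [464.2, -153.4, 28.6]
tcp_rot: [-3.14, -0.0, 0.214]
contact_force: [-1.2, 7.3, 5.3]
opening: 0.271
grasp_force: 28.2
```

Request:
carry_out:
  targets:
    - {"dp":[0,0,0],"yaw":0}
    - {"dp":[0,0,0],"yaw":0}
    - {"dp":[0,0,0],"yaw":0}
    - {"dp":[0,0,0],"yaw":0}
    - {"dp":[0,0,0],"yaw":0}
    - {"dp":[0,0,0],"yaw":0}
    - {"dp":[0,0,0],"yaw":0}
    - {"dp":[0,0,-20],"yaw":0}
    - {"dp":[0,0,-50],"yaw":0}
    - {"dp":[0,0,-90],"yaw":0}
    - {"dp":[0,0,-130],"yaw":0}
    - {"dp":[0,0,-130],"yaw":0}
  fingers: 1

```text
clock: 9.85
eef_pos: [466.2, -154.9, 161.2]
tcp_rot: [3.139, -0.005, 0.214]
contact_force: [0.6, 0.3, -0.2]
opening: 1.001
grasp_force: 0.0
```

Request:
carry_out:
  targets:
    - {"dp":[-170,300,-20],"yaw":0}
    - {"dp":[-170,300,-20],"yaw":0}
    - {"dp":[-170,300,-20],"yaw":0}
    - {"dp":[-170,300,-20],"yaw":0}
    - {"dp":[-170,300,-20],"yaw":0}
    - {"dp":[-170,300,-20],"yaw":0}
    - {"dp":[-170,300,-20],"yaw":0}
    - {"dp":[-170,300,-20],"yaw":0}
    - {"dp":[-170,300,-20],"yaw":0}

```text
clock: 10.98
eef_pos: [362.2, -482.2, 177.8]
tcp_rot: [-3.141, 0.0, 0.216]
contact_force: [1.0, -0.1, -0.2]
opening: 1.003
grasp_force: 0.0
```

```bash
python3 m.py pics/crop4.png; python3 w.py; cat > /dev/null
```

```text
[([358, 144, 53, 145, 589], [388.5, 210.8]), ([407, 297, 10, 24, 96], [411.0, 308.5]), ([413, 329, 31, 39, 241], [425.7, 353.4])]
n 528 207 68
blue [[ 463.43459472 -152.34600773   80.        ]] red px [444.52173913 302.63285024] red [[ 472.2338433  -195.12096212   28.        ]]
white px [423.30882353 304.58823529] [[ 464.41791748 -154.59120054   88.        ]]
len 297.26850148369795 ang 12.14649877515694 12.374908575755025 12.2930513773423 mid [ 539.70214146 -137.90873193   32.        ] screws mid [ 541.11045268 -138.49335292   18.        ]
line [ 464.4 -154.6   88. ] along -77.1 across -0.5
redc [ 472.2 -195.2   28. ] along -78.0 across -41.8
redtip [ 470.7 -181.1   28. ] along -76.6 across -27.7
grasp [ 464.31938382 -154.13339509   32.        ] dp tool x,y 169.88266287212159 -298.9565275967687 tool y ang -77.63775475294501 want 102.14649877515694 [-3.14127254e+00  4.56138498e-05  2.15761883e-01]
```

View pics/crop4.png

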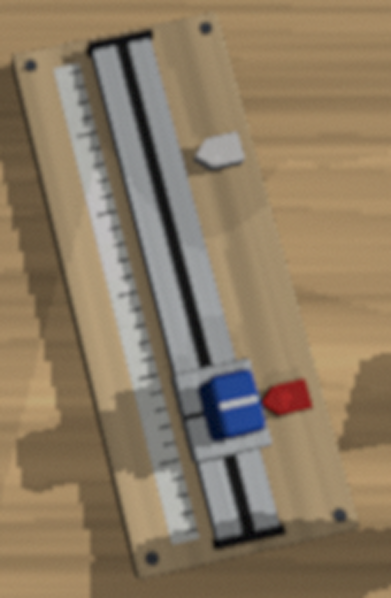

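The white line (423.3,304.6) is now level with the red tip (433.9,303.9). Along the track the line measures -77.1 mm and the pointer between -76.6 and -78.0. The gripper is clear, so I'm handing in.

```bash
python3 -c "
from rig import r
print(r.sign_off())"
```

```text
the job is handed in; nothing more can be done
None
```

I slid the blue stop to the red pointer and let go of it; the last picture shows its white line within about 1 mm of the tip, and the yellow stop was not touched. I handed the job in after about 11 s of robot time; no verdict came back.

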